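# Ring for attention, then hold up the model buoy

### The job

Show the class the finished model: first ring the desk bell by pressing its plunger all the way down to its stop and letting it come back up. Then take the tall tower buoy by its crossbar, lift it about 10 cm clear of its cardboard plinth and hold it up level and still for at least two seconds, and finish while still holding it there in the gripper. Do not tip the buoy over, and leave the squat buoy, the paint jar and the brush where they are.

Things in the scene. Friction and masses are not known exactly. Their poses are not given: they have to be found in the camera images.
- bell_top (a point): Centre of the top face of the desk bell's plunger, a round black head 22 mm across, 90 mm above the table when up. The bell is a steel dome 82 mm across on a black foot in the middle of a plywood block 110 x 110 x 30 mm that is fixed to the table; dome top 70 mm above the table. The plunger moves straight down.
- bell_plunger (a joint): Travel of the bell's plunger in m: 0 when up, 0.008 when fully down at its stop. It springs back up by itself; its spring takes about 1 N to start and 4.5 N at the stop.
- plinth: Closed cardboard carton with a strip of tape, 110 x 110 mm, 50 mm high, fixed to the table; the tower buoy stands on its flat top. Origin at the centre of its underside, on the table; z up.
- tower_buoy_bar (a point): Centre of the tall tower buoy's level crossbar, where to grasp it: 146 mm above the buoy's underside, 196 mm above the table at the start. The bar is 24 mm wide (x), 142 mm long (y), 22 mm high (z up); on its ends two lamp pots, 30 mm across, stand 56 mm either side of the middle along y and rise 38 mm above this point. Under the bar's middle is a 20 mm square neck, 18 mm high.
- tower_buoy_foot (a point): Centre of the underside of the tall tower buoy: a yellow rigid model, 184 mm tall, 0.18 to 0.36 kg. Two round float rings (116 and 96 mm across, up to 50 mm high), a low dome, an open four-legged tower and the crossbar on top. The centre of mass lies on its axis, low down. Axes as the bar's.
- plinth2: A second cardboard plinth, the same as the first, fixed; the squat buoy stands on it. Origin at the centre of its underside.
- squat_buoy_mid (a point): Middle of the squat buoy (bystander): yellow, float 112 mm across, 100 mm tall, a short can with a cone on top, no tower and no crossbar. Point on its axis, 50 mm above its underside.
- paint_jar_mid (a point): Middle of a paint jar with a white lid (bystander), 60 mm across, 75 mm tall, standing on the table.
- brush_grip (a point): Point on the handle of a paint brush (bystander), about 170 mm long, lying on the table.

How it is judged:
On the way, in this order (a step that is already met when the one before it is completed fails the run):
1. the bell's plunger is pressed down to its stop (7 of 8 mm or more) while the tower buoy still stands on its plinth (value of joint bell_plunger above 0.007 m and distance of tower_buoy_bar from where it was at the start of the episode below 0.02 m), for 0.05 s.
2. the plunger is let back up (within 2 mm of its top), the tower buoy still on its plinth (value of joint bell_plunger below 0.002 m and distance of tower_buoy_bar from where it was at the start of the episode below 0.02 m), for 0.05 s.
3. the tower buoy is held in the fingers 6 to 16 cm above its plinth, level within 0.1 rad and still, for 1.5 s (z of tower_buoy_bar in the frame of plinth between 0.256 and 0.356 m and angle between tower_buoy_bar's own z axis and vertical below 0.1 rad and linear speed of tower_buoy below 0.03 m/s and angular speed of tower_buoy below 0.2 rad/s and contact force between tower_buoy and the fingers above 1 N and contact force between tower_buoy and plinth below 0.05 N and contact force between tower_buoy and plinth2 below 0.05 N and contact force between tower_buoy and squat_buoy below 0.05 N and contact force between tower_buoy and bell below 0.05 N and contact force between tower_buoy and paint_jar below 0.05 N and contact force between tower_buoy and brush below 0.05 N and contact force between tower_buoy and table below 0.05 N), for 1.5 s.
At the end, for the whole second after the job is handed in: The fingers hold the tower buoy 60 to 160 mm above its plinth (bar 256 to 356 mm above the table), upright within 0.1 rad, slower than 0.03 m/s and 0.2 rad/s, touching nothing else; the plunger is up (under 2 mm); squat buoy, jar and brush are within 20 mm of where they began (all of step 3 and value of joint bell_plunger below 0.002 m and distance of each of squat_buoy_mid, paint_jar_mid, brush_grip from where it was at the start of the episode below 0.02 m); the arm keeps its last pose, push and grip.
It fails at once if the tower buoy is tipped over (more than 0.5 rad) (angle between tower_buoy_bar's own z axis and vertical above 0.5 rad).
It fails at once if the squat buoy is moved more than 30 mm (distance of squat_buoy_mid from where it was at the start of the episode above 0.03 m).
It fails at once if the paint jar is moved more than 30 mm (distance of paint_jar_mid from where it was at the start of the episode above 0.03 m).
It fails at once if the brush is moved more than 30 mm (distance of brush_grip from where it was at the start of the episode above 0.03 m).
It also fails if it takes over 56 s, if anything falls off the work surface, if the arm or the gripper's body presses on something with over 40 N, if the wrist force passes 120 N, or if a joint passes its speed limit or range.

### The arm

A 7-joint arm with a two-finger parallel gripper is mounted at the origin on the work surface. World frame = base frame: x ahead of the robot, y to its left, z up, the work surface at z = 0. Lengths are in m, angles in rad, forces in N, time in s.
With the tool pointing down it reaches from about 0.425 to 0.925 m from the base axis. Payload 6.8 kg.
Tool frame: the origin (TCP) lies at the very end of the fingers, on their centre line; the grasp point (between the pads) lies 19 mm behind it (r.grip_depth is the distance from the TCP to the grasp point, in m); z points along the fingers, y is the direction in which the jaws open and shut (so a half turn about z gives the same grasp; the last joint's range is limited). The gripper opens to 85 mm and grips with 20 to 120 N. Pads are 22 mm wide; open, the fingers measure 114 mm over their backs; the gripper's body (76 mm by 85 mm) begins 54 mm behind the grasp point. The pads swing forward as they close: fully open they stand 13 mm farther back than shut.
Start: joints at [1.163, 0.477, 0.022, 1.555, -0.011, 1.109, -0.083], TCP at [0.199, -0.645, 0.231] pointing down, gripper open.
Joint ranges: [-2.96, 2.96], [-0.34, 2.1], [-1.41, 1.46], [0.24, 2.44], [-1.37, 4.51], [0.17, 1.92], [-2.96, 2.96]. Speed limits (rad/s): [2.39, 2.39, 3.14, 3.14, 3.14, 3.14, 3.14].

### API

Orientations are given as a rotation vector (axis times angle).
In Python, from bench import status, eyes, workorder, spotter, r gives the robot as it stands.
- The arm moves only by the tool drive_tool, never from a script. Its argument "commands" is a list of rows, each an object of numbers: "rx", "ry", "rz": the turn, a rotation vector about the world's x, y, z normalised to -1 to 1, where 1 is 8 degrees; "tx", "ty", "tz": the shift along the world's x, y, z normalised to -1 to 1, where 1 is 20 mm; "grip": the closure, from -1 (fully open) to 1 (shut). A call has 1 to 10 rows; each row shifts and turns the commanded pose from where the row before left it; what a row does not reach is not made up. A row lasts 1/8 s, in which the tool goes at most 62.5 mm and 10.7 degrees, less where a joint would pass 70% of its speed; a pose out of reach is approached as far as the arm can. A call with a number of a shift or a turn outside -1 to 1 is refused whole. A call with a gripper value outside its range is refused whole. The fingers move at their own pace and stop on an object; "grip_force" is the grip in N (left out, the last holds). Time passes only in rows, so rows that do not move let the fingers close. It gives the time, the measured TCP pose, the force and the opening at its end, in the units of the state.
- status.get_obs(): the state, without advancing time (a new reading comes with each control period).
- eyes.grab_frame(name): name is "scene" or "top" or "wrist"; returns a dict with "frame" (400x640x3 uint8, blue, green, red), "range_z" (400x640 float32, m along the optical axis (not along the pixel's ray), 0 where there is no reading), "fx", "fy", "cx", "cy" (pixels), "T" (4x4, takes a point from camera to world coordinates); the wrist camera has in their place "T_tool_cam" (4x4, takes a point from camera to tool coordinates, whose origin is the TCP and whose axes are the flange's). Camera axes: x right, y down, z forward; pixel columns grow to the right and rows downward; lengths in m; the calibration is good to about 2 mm. A picture is of the moment at which its call begins: read the wrist's pose just before it.
- workorder.hand_in(): hands the job in, once; it reports no verdict.
Trained networks look in the newest picture that a camera, given by its name, has taken for a name from the list of things; names that differ only in an ending like _2 or _b are one class to them, and where a whole thing is asked for, a point or a joint stands for the part that bears it (a point fixed in the world has none). Each returns a list of dicts, best first, with "confidence" (0 to 1); they miss things now and then, are a little off and sometimes report something else, mostly with a low value. They report only what shows in the picture. A call takes as long as a camera call.
- spotter.boxes_of(camera, target): "position" ([column, row] as shares, 0 to 1, of the picture: columns of its width, rows of its height, amid what is visible of it).
- spotter.masks_of(camera, target): "mask" (400x640 bool, what is visible of it) and "position" ([column, row] as shares, 0 to 1, of the picture: columns of its width, rows of its height, amid what is visible of it).
The state is a dict: "clock": time; "joints": joint angles; "qvel": joint speeds; "tau": joint torques, N m; "tcp_pos": TCP position; "orientation": TCP orientation; "contact_force": force on the tool from outside, world axes, zero at the start; "moment": the same for the moment, N m; "grip_width": finger opening in m.
Only numpy, scipy, OpenCV 4.12 (cv2) and the standard library are available. Lean on these libraries where they do the work, as an engineer would, in place of code of your own. Each camera call takes 0.05 s, during which the arm holds its last target.

## Working session

There is one attempt and no reset: what is moved stays moved. The work goes in short steps, Python scripts to look and compute and a tool call to move; the robot and the scene stay as the last step left them, time stands still between calls to the robot, and variables do not carry over. Pictures are saved under pics/ and viewed, and the job is handed in when it is done.

Besides the shell and the picture viewer there is one more tool, called after ">>>" as name(argument=value, ...) on one line, values as JSON. drive_tool: Moves the arm, as the interface text tells. Scaled input: -1 to 1 covers 20 mm each way for a shift and 8 degrees each way for a turn. Its arguments: {"type":"object","properties":{"commands":{"type":"array","items":{"type":"object","properties":{"rx":{"type":"number"},"ry":{"type":"number"},"rz":{"type":"number"},"tx":{"type":"number"},"ty":{"type":"number"},"tz":{"type":"number"},"grip":{"type":"number"}}}},"grip_force":{"type":"number"}},"required":["commands"]}

```bash
mkdir -p pics; cat > h.py <<'E'
import numpy as np, cv2
from bench import status, eyes, workorder, spotter, r
def world(f,u,v,z=None):
    z=f["range_z"][int(v),int(u)] if z is None else z
    p=np.array([(u-f["cx"])/f["fx"]*z,(v-f["cy"])/f["fy"]*z,z,1]); return (f["T"]@p)[:3]
def cloud(f,m):
    v,u=np.nonzero(m&(f["range_z"]>0)); z=f["range_z"][v,u]
    p=np.stack([(u-f["cx"])/f["fx"]*z,(v-f["cy"])/f["fy"]*z,z,np.ones_like(z)]); return (f["T"]@p)[:3].T
E
python3 - <<'E'
from h import *
o=status.get_obs(); print(o)
for c in ("scene","top"):
    f=eyes.grab_frame(c); cv2.imwrite(f"pics/{c}0.png",f["frame"])
    for t in ("bell_top","plinth","tower_buoy_bar","squat_buoy_mid","paint_jar_mid","brush_grip"):
        for d in spotter.masks_of(c,t)[:2]:
            P=cloud(f,d["mask"])
            u,v=d["position"]; 
            if len(P): print(c,t,round(d["confidence"],2),int(u*640),int(v*400),len(P),np.median(P,0).round(3),np.percentile(P,2,axis=0).round(3),np.percentile(P,98,axis=0).round(3))
E
```

```text
{'clock': 0.0, 'joints': array([ 1.16292231,  0.47782812,  0.0223399 ,  1.55646045, -0.01151663,
        1.10932639, -0.08312012]), 'qvel': array([-0.00081521,  0.00121738,  0.00086033, -0.00084993, -0.00034488,
        0.00035978,  0.00024737]), 'tau': array([ 3.27874077e-04, -5.96461093e+01,  1.60783030e+00, -2.81208730e+01,
        1.23737514e-02,  9.33316100e-03,  2.31214250e-05]), 'tcp_pos': array([ 0.19913966, -0.64431941,  0.23030315]), 'orientation': array([-3.10454136e+00, -4.68836920e-01,  6.40986457e-04]), 'contact_force': array([-0.39213763, -0.62458706, -0.30656864]), 'moment': array([-0.06099054,  0.0049321 ,  0.02868137]), 'grip_width': 0.08536869957894025}
scene bell_top 0.38 307 193 62 [0.547 0.022 0.088] [0.535 0.013 0.068] [0.555 0.036 0.091]
scene plinth 0.92 353 180 969 [0.585 0.179 0.032] [0.505 0.174 0.002] [0.611 0.277 0.051]
scene plinth 0.56 220 292 1529 [ 0.582 -0.297  0.034] [ 0.487 -0.312  0.003] [ 0.589 -0.203  0.052]
scene tower_buoy_bar 0.93 212 248 4219 [ 0.54  -0.268  0.112] [ 0.445 -0.322  0.002] [ 0.583 -0.183  0.234]
scene squat_buoy_mid 0.85 358 
[... 244 characters left out ...]
1] [ 0.815 -0.122  0.022]
top bell_top 0.5 300 242 48 [0.545 0.023 0.089] [0.534 0.014 0.083] [0.554 0.031 0.093]
top plinth 0.98 249 247 425 [0.528 0.185 0.048] [ 0.498  0.174 -0.002] [0.609 0.283 0.068]
top plinth 0.66 384 238 267 [ 0.557 -0.208  0.047] [ 0.478 -0.312  0.002] [ 0.587 -0.2    0.053]
top tower_buoy_bar 0.57 410 248 1593 [ 0.524 -0.249  0.111] [ 0.478 -0.318  0.067] [ 0.578 -0.187  0.235]
top squat_buoy_mid 0.76 230 233 1261 [0.553 0.225 0.077] [0.507 0.182 0.066] [0.606 0.282 0.144]
top paint_jar_mid 0.89 268 162 360 [0.768 0.133 0.072] [0.748 0.109 0.013] [0.795 0.16  0.078]
top brush_grip 0.59 365 182 514 [ 0.712 -0.152  0.017] [ 0.655 -0.178  0.01 ] [ 0.81  -0.129  0.023]
```

```bash
python3 - <<'E'
from h import *
from scipy import ndimage
f=eyes.grab_frame("top"); s=eyes.grab_frame("scene")
im=np.vstack([cv2.resize(f["frame"][130:330,180:500],None,fx=1.8,fy=1.5),cv2.resize(s["frame"][120:380,130:470],(576,290))]); cv2.imwrite("pics/a.png",im)
for n,g in (("top",f),("scene",s)):
    P=cloud(g,np.ones((400,640),bool))
    m=(P[:,0]>.4)&(P[:,0]<.7)&(P[:,1]<-.12)&(P[:,1]>-.42)
    Q=P[m]
    pots=Q[Q[:,2]>.218]; bar=Q[(Q[:,2]>.2)&(Q[:,2]<.214)]
    print(n,"pots",len(pots)); 
    if len(pots)>5:
        _,l,c=cv2.kmeans(pots[:,:2].astype(np.float32),2,None,(3,50,1e-4),5,0); print(c,np.bincount(l.ravel()), c.mean(0), np.linalg.norm(c[0]-c[1]), np.degrees(np.arctan2(*(c[0]-c[1]))), pots[:,2].max(),np.median(pots[:,2]))
    print("bar",len(bar),bar.mean(0),bar.min(0),bar.max(0))
    b=P[(abs(P[:,0]-.545)<.03)&(abs(P[:,1]-.023)<.03)&(P[:,2]>.084)]; print("bell",len(b),b.mean(0),b.min(0),b.max(0))
E
```

```text
top pots 266
[[ 0.5285003  -0.19819231]
 [ 0.52713436 -0.3096578 ]] [131 135] [ 0.52781737 -0.25392506] 0.111473866 0.70209885 0.2392888288552535 0.23268143036538058
bar 349 [ 0.52749171 -0.25541162  0.20553374] [ 0.515711   -0.30469552  0.20019593] [ 0.54024201 -0.18253975  0.2129649 ]
bell 46 [0.54448613 0.02246542 0.08871595] [0.5339688  0.01433056 0.08415317] [0.55346963 0.03092728 0.09447102]
scene pots 460
[[ 0.5322916  -0.19981162]
 [ 0.5311565  -0.31125745]] [207 253] [ 0.53172404 -0.25553453] 0.11145161 0.58355534 0.2362359039657771 0.23286805268355093
bar 652 [ 0.53295967 -0.25839378  0.20595319] [ 0.51634566 -0.32532544  0.20006275] [ 0.54286757 -0.18228848  0.21371405]
bell 53 [0.54636171 0.02246361 0.08882087] [0.53458012 0.01296511 0.0854094 ] [0.55559927 0.03371682 0.09271713]
```

View pics/a.png

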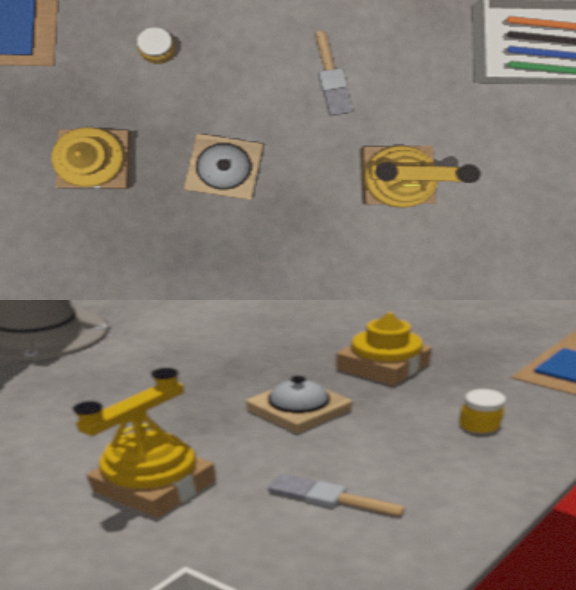

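The top view shows the bell in the middle (plunger at 0.545, 0.022). The tower buoy is on the right, its bar centred near 0.528, -0.254 and almost along world y. I'll shut the fingers, turn +72°, rise, and move over the bell.

>>> drive_tool(commands=[{"tz": 1, "ty": 0.6, "tx": 0.3, "rz": 0.9, "grip": 1}, {"tz": 1, "ty": 0.95, "tx": 0.49, "rz": 0.9, "grip": 1}, {"tz": 1, "ty": 0.95, "tx": 0.49, "rz": 0.9, "grip": 1}, {"tz": 1, "ty": 0.95, "tx": 0.49, "rz": 0.9, "grip": 1}, {"ty": 0.95, "tx": 0.49, "rz": 0.9, "grip": 1}, {"ty": 0.95, "tx": 0.49, "rz": 0.9, "grip": 1}, {"ty": 0.95, "tx": 0.49, "rz": 0.9, "grip": 1}, {"ty": 0.95, "tx": 0.49, "rz": 0.9, "grip": 1}, {"ty": 0.95, "tx": 0.49, "rz": 0.9, "grip": 1}, {"ty": 0.95, "tx": 0.49, "rz": 0.9, "grip": 1}])

```text
validation failed for argument at $.co...
```

>>> drive_tool(commands=[{"ty": 0.95, "tx": 0.49, "grip": 1}, {"ty": 0.95, "tx": 0.49, "grip": 1}, {"ty": 0.95, "tx": 0.49, "grip": 1}, {"ty": 0.95, "tx": 0.49, "grip": 1}, {"ty": 0.95, "tx": 0.49, "grip": 1}, {"ty": 0.95, "tx": 0.49, "grip": 1}, {"ty": 0.95, "tx": 0.49, "grip": 1}, {"ty": 0.95, "tx": 0.49, "grip": 1}, {"ty": 0.95, "tx": 0.49, "grip": 1}, {"ty": 0.95, "tx": 0.49, "grip": 1}])

```text
validation failed for argument at $.co...
```

>>> drive_tool(commands=[{"ty": 0.95, "tx": 0.49, "grip": 1}, {"ty": 0.95, "tx": 0.49, "grip": 1}, {"ty": 0.95, "tx": 0.49, "grip": 1}, {"ty": 0.95, "tx": 0.49, "grip": 1}, {"ty": 0.95, "tx": 0.49, "grip": 1}, {"ty": 0.95, "tx": 0.49, "grip": 1}, {"ty": 0.95, "tx": 0.49, "grip": 1}, {"ty": 0.95, "tx": 0.49, "grip": 1}, {"ty": 0.95, "tx": 0.49, "grip": 1}, {"ty": 0.95, "tx": 0.49, "grip": 1}])

```text
validation failed for argument at $.co...
```

All three calls were refused; perhaps a row must name every field. I'll try one row with all of them.

>>> drive_tool(commands=[{"rx": 0.0, "ry": 0.0, "rz": 0.9, "tx": 0.3, "ty": 0.6, "tz": 1.0, "grip": 1.0}])

```text
clock: 0.92
tcp_pos: [0.2042, -0.6324, 0.2497]
orientation: [-3.067, -0.665, 0.002]
contact_force: [-0.6, 0.5, 0.2]
grip_width: 0.07
```

>>> drive_tool(commands=[{"rx": 0, "ry": 0, "rz": 0.9, "tx": 0.49, "ty": 0.95, "tz": 1, "grip": 1}, {"rx": 0, "ry": 0, "rz": 0.9, "tx": 0.49, "ty": 0.95, "tz": 1, "grip": 1}, {"rx": 0, "ry": 0, "rz": 0.9, "tx": 0.49, "ty": 0.95, "tz": 1, "grip": 1}, {"rx": 0, "ry": 0, "rz": 0.9, "tx": 0.49, "ty": 0.95, "tz": 0, "grip": 1}, {"rx": 0, "ry": 0, "rz": 0.9, "tx": 0.49, "ty": 0.95, "tz": 0, "grip": 1}, {"rx": 0, "ry": 0, "rz": 0.9, "tx": 0.49, "ty": 0.95, "tz": 0, "grip": 1}, {"rx": 0, "ry": 0, "rz": 0.9, "tx": 0.49, "ty": 0.95, "tz": 0, "grip": 1}, {"rx": 0, "ry": 0, "rz": 0.9, "tx": 0.49, "ty": 0.95, "tz": 0, "grip": 1}, {"rx": 0, "ry": 0, "rz": 0.9, "tx": 0.49, "ty": 0.95, "tz": 0, "grip": 1}, {"rx": 0, "ry": 0, "rz": 0, "tx": 0.49, "ty": 0.95, "tz": 0, "grip": 1}])

```text
clock: 2.17
tcp_pos: [0.3036, -0.4422, 0.3114]
orientation: [2.239, 2.204, 0.0]
contact_force: [-0.3, -0.2, 0.3]
grip_width: 0.0002
```

>>> drive_tool(commands=[{"rx": 0, "ry": 0, "rz": 0, "tx": 0.49, "ty": 0.95, "tz": 0, "grip": 1}, {"rx": 0, "ry": 0, "rz": 0, "tx": 0.49, "ty": 0.95, "tz": 0, "grip": 1}, {"rx": 0, "ry": 0, "rz": 0, "tx": 0.49, "ty": 0.95, "tz": 0, "grip": 1}, {"rx": 0, "ry": 0, "rz": 0, "tx": 0.49, "ty": 0.95, "tz": 0, "grip": 1}, {"rx": 0, "ry": 0, "rz": 0, "tx": 0.49, "ty": 0.95, "tz": 0, "grip": 1}, {"rx": 0, "ry": 0, "rz": 0, "tx": 0.49, "ty": 0.95, "tz": 0, "grip": 1}, {"rx": 0, "ry": 0, "rz": 0, "tx": 0.49, "ty": 0.95, "tz": 0, "grip": 1}, {"rx": 0, "ry": 0, "rz": 0, "tx": 0.49, "ty": 0.95, "tz": 0, "grip": 1}, {"rx": 0, "ry": 0, "rz": 0, "tx": 0.49, "ty": 0.95, "tz": 0, "grip": 1}, {"rx": 0, "ry": 0, "rz": 0, "tx": 0.49, "ty": 0.95, "tz": 0, "grip": 1}])

```text
clock: 3.42
tcp_pos: [0.4018, -0.2516, 0.3114]
orientation: [2.238, 2.204, -0.0]
contact_force: [0.3, -0.4, 0.4]
grip_width: -0.0002
```

>>> drive_tool(commands=[{"rx": 0, "ry": 0, "rz": 0, "tx": 0.48, "ty": 0.95, "tz": 0, "grip": 1}, {"rx": 0, "ry": 0, "rz": 0, "tx": 0.48, "ty": 0.95, "tz": 0, "grip": 1}, {"rx": 0, "ry": 0, "rz": 0, "tx": 0.48, "ty": 0.95, "tz": 0, "grip": 1}, {"rx": 0, "ry": 0, "rz": 0, "tx": 0.48, "ty": 0.95, "tz": 0, "grip": 1}, {"rx": 0, "ry": 0, "rz": 0, "tx": 0.48, "ty": 0.95, "tz": -0.5, "grip": 1}, {"rx": 0, "ry": 0, "rz": 0, "tx": 0.48, "ty": 0.95, "tz": -0.5, "grip": 1}, {"rx": 0, "ry": 0, "rz": 0, "tx": 0.48, "ty": 0.95, "tz": -1, "grip": 1}, {"rx": 0, "ry": 0, "rz": 0, "tx": 0.48, "ty": 0.95, "tz": -1, "grip": 1}, {"rx": 0, "ry": 0, "rz": 0, "tx": 0.48, "ty": 0.95, "tz": -1, "grip": 1}, {"rx": 0, "ry": 0, "rz": 0, "tx": 0.48, "ty": 0.95, "tz": -1, "grip": 1}])

```text
clock: 4.68
tcp_pos: [0.4975, -0.0617, 0.2108]
orientation: [2.238, 2.204, 0.0]
contact_force: [-0.4, -0.9, -0.3]
grip_width: -0.0
```

>>> drive_tool(commands=[{"rx": 0, "ry": 0, "rz": 0, "tx": 0.48, "ty": 0.95, "tz": -1, "grip": 1}, {"rx": 0, "ry": 0, "rz": 0, "tx": 0.48, "ty": 0.95, "tz": -0.5, "grip": 1}, {"rx": 0, "ry": 0, "rz": 0, "tx": 0.48, "ty": 0.95, "tz": -0.5, "grip": 1}, {"rx": 0, "ry": 0, "rz": 0, "tx": 0.45, "ty": 0.9, "tz": -0.5, "grip": 1}, {"rx": 0, "ry": 0, "rz": 0, "tx": 0.3, "ty": 0.4, "tz": 0, "grip": 1}, {"rx": 0, "ry": 0, "rz": 0, "tx": 0, "ty": 0, "tz": 0, "grip": 1}])

```text
clock: 5.42
tcp_pos: [0.5415, 0.0208, 0.1617]
orientation: [2.236, 2.206, 0.001]
contact_force: [0.7, 0.1, 0.2]
grip_width: 0.0001
```

```bash
python3 - <<'E'
from h import *
o=status.get_obs(); print(o["tcp_pos"],o["contact_force"],o["joints"].round(2))
f=eyes.grab_frame("wrist"); cv2.imwrite("pics/w1.png",f["frame"]); s=eyes.grab_frame("scene"); cv2.imwrite("pics/s1.png",cv2.resize(s["frame"][80:280,180:420],None,fx=3,fy=3))
E
```

```text
[0.54151449 0.02082534 0.16168337] [0.72799885 0.10195968 0.21754546] [ 0.34  0.41 -0.61  1.91  0.29  0.91 -0.43]
```

View pics/s1.png

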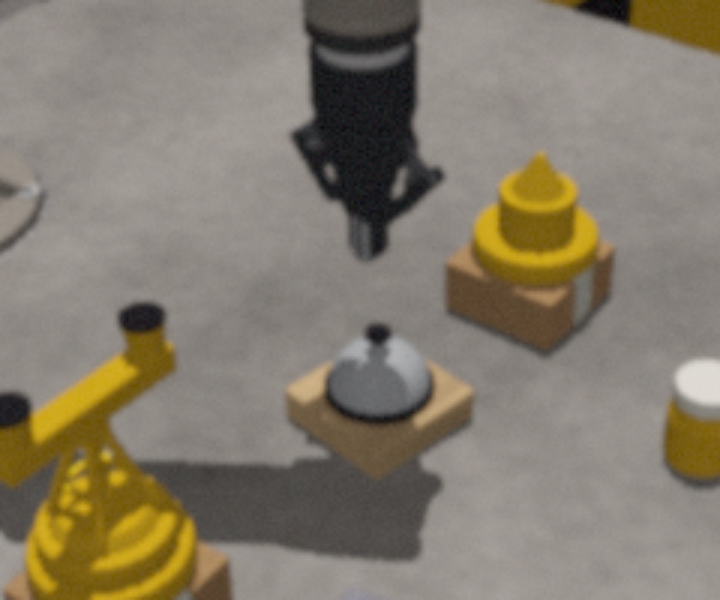

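View pics/w1.png

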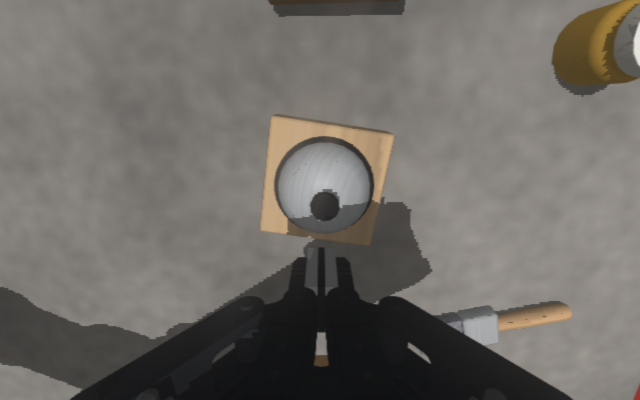

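The scene view (tip at 365,250, plunger at 378,332) and the wrist view (plunger at 325,205) show the closed fingers just above the plunger. I'll correct by +4 mm in x and +1.5 mm in y, then go down close to the head.

>>> drive_tool(commands=[{"rx": 0, "ry": 0, "rz": 0, "tx": 0.2, "ty": 0.08, "tz": -0.8, "grip": 1}, {"rx": 0, "ry": 0, "rz": 0, "tx": 0, "ty": 0, "tz": -1, "grip": 1}, {"rx": 0, "ry": 0, "rz": 0, "tx": 0, "ty": 0, "tz": -0.8, "grip": 1}, {"rx": 0, "ry": 0, "rz": 0, "tx": 0, "ty": 0, "tz": -0.4, "grip": 1}, {"rx": 0, "ry": 0, "rz": 0, "tx": 0, "ty": 0, "tz": 0, "grip": 1}])

```text
clock: 6.15
tcp_pos: [0.5448, 0.0216, 0.1007]
orientation: [-2.237, -2.205, 0.001]
contact_force: [-0.2, -0.1, 0.6]
grip_width: 0.0002
```

>>> drive_tool(commands=[{"rx": 0, "ry": 0, "rz": 0, "tx": 0, "ty": 0, "tz": -0.4, "grip": 1}, {"rx": 0, "ry": 0, "rz": 0, "tx": 0, "ty": 0, "tz": 0, "grip": 1}])

```text
clock: 6.4
tcp_pos: [0.545, 0.0216, 0.0931]
orientation: [-2.237, -2.205, 0.0]
contact_force: [-0.4, 0.5, -0.2]
grip_width: -0.0
```

>>> drive_tool(commands=[{"rx": 0, "ry": 0, "rz": 0, "tx": 0, "ty": 0, "tz": -0.2, "grip": 1}, {"rx": 0, "ry": 0, "rz": 0, "tx": 0, "ty": 0, "tz": 0, "grip": 1}])

```text
clock: 6.65
tcp_pos: [0.5454, 0.0217, 0.0893]
orientation: [2.237, 2.205, 0.0]
contact_force: [-0.7, -0.3, 0.5]
grip_width: 0.0002
```

>>> drive_tool(commands=[{"rx": 0, "ry": 0, "rz": 0, "tx": 0, "ty": 0, "tz": -0.25, "grip": 1}, {"rx": 0, "ry": 0, "rz": 0, "tx": 0, "ty": 0, "tz": 0, "grip": 1}])

```text
clock: 6.9
tcp_pos: [0.5455, 0.0218, 0.0843]
orientation: [2.237, 2.205, 0.001]
contact_force: [-0.9, -0.3, 3.4]
grip_width: 0.0001
```

>>> drive_tool(commands=[{"rx": 0, "ry": 0, "rz": 0, "tx": 0, "ty": 0, "tz": -0.1, "grip": 1}, {"rx": 0, "ry": 0, "rz": 0, "tx": 0, "ty": 0, "tz": 0, "grip": 1}])

```text
clock: 7.15
tcp_pos: [0.5455, 0.0218, 0.0825]
orientation: [2.237, 2.205, 0.001]
contact_force: [0.6, -0.0, 4.3]
grip_width: -0.0001
```

>>> drive_tool(commands=[{"rx": 0, "ry": 0, "rz": 0, "tx": 0, "ty": 0, "tz": -0.05, "grip": 1}, {"rx": 0, "ry": 0, "rz": 0, "tx": 0, "ty": 0, "tz": 0, "grip": 1}])

```text
clock: 7.4
tcp_pos: [0.5456, 0.0218, 0.082]
orientation: [2.237, 2.205, 0.001]
contact_force: [-1.6, -0.2, 9.4]
grip_width: -0.0004
```

>>> drive_tool(commands=[{"rx": 0, "ry": 0, "rz": 0, "tx": 0, "ty": 0, "tz": -0.03, "grip": 1}, {"rx": 0, "ry": 0, "rz": 0, "tx": 0, "ty": 0, "tz": 0, "grip": 1}])

```text
clock: 7.65
tcp_pos: [0.5456, 0.0217, 0.0819]
orientation: [2.237, 2.205, 0.0]
contact_force: [-2.6, -0.5, 13.6]
grip_width: -0.0001
```

The force climbs steeply at z = 0.082 (13.6 N), so the plunger is at its stop. Now I lift off straight up, open, and go to the tower buoy.

>>> drive_tool(commands=[{"rx": 0, "ry": 0, "rz": 0, "tx": 0, "ty": 0, "tz": 0.5, "grip": 1}, {"rx": 0, "ry": 0, "rz": 0, "tx": 0, "ty": 0, "tz": 1, "grip": 1}, {"rx": 0, "ry": 0, "rz": 0, "tx": 0, "ty": 0, "tz": 1, "grip": 1}, {"rx": 0, "ry": 0, "rz": 0, "tx": 0, "ty": 0, "tz": 1, "grip": -1}, {"rx": 0, "ry": 0, "rz": 0, "tx": 0, "ty": 0, "tz": 1, "grip": -1}, {"rx": 0, "ry": 0, "rz": 0, "tx": 0, "ty": 0, "tz": 1, "grip": -1}, {"rx": 0, "ry": 0, "rz": 0, "tx": 0, "ty": 0, "tz": 1, "grip": -1}, {"rx": 0, "ry": 0, "rz": 0, "tx": 0, "ty": 0, "tz": 1, "grip": -1}, {"rx": 0, "ry": 0, "rz": 0, "tx": 0, "ty": 0, "tz": 1, "grip": -1}, {"rx": 0, "ry": 0, "rz": 0, "tx": 0, "ty": 0, "tz": 1, "grip": -1}])

```text
clock: 8.9
tcp_pos: [0.5448, 0.0218, 0.2724]
orientation: [2.237, 2.206, 0.0]
contact_force: [-0.2, 0.8, 0.3]
grip_width: 0.0853
```

>>> drive_tool(commands=[{"rx": 0, "ry": 0, "rz": 0, "tx": 0, "ty": 0, "tz": 1, "grip": -1}, {"rx": 0, "ry": 0, "rz": 0, "tx": -0.06, "ty": -0.9, "tz": 0.5, "grip": -1}, {"rx": 0, "ry": 0, "rz": 0, "tx": -0.06, "ty": -0.9, "tz": 0, "grip": -1}, {"rx": 0, "ry": 0, "rz": 0, "tx": -0.06, "ty": -0.9, "tz": 0, "grip": -1}, {"rx": 0, "ry": 0, "rz": 0, "tx": -0.06, "ty": -0.9, "tz": 0, "grip": -1}, {"rx": 0, "ry": 0, "rz": 0, "tx": -0.06, "ty": -0.9, "tz": 0, "grip": -1}, {"rx": 0, "ry": 0, "rz": 0, "tx": -0.06, "ty": -0.9, "tz": 0, "grip": -1}, {"rx": 0, "ry": 0, "rz": 0, "tx": -0.06, "ty": -0.9, "tz": 0, "grip": -1}, {"rx": 0, "ry": 0, "rz": 0, "tx": -0.06, "ty": -0.9, "tz": 0, "grip": -1}, {"rx": 0, "ry": 0, "rz": 0, "tx": -0.06, "ty": -0.9, "tz": 0, "grip": -1}])

```text
clock: 10.15
tcp_pos: [0.5343, -0.1415, 0.3007]
orientation: [2.237, 2.205, 0.0]
contact_force: [-0.8, 0.6, -0.3]
grip_width: 0.0855
```

```bash
python3 - <<'E'
from h import *
from scipy.spatial.transform import Rotation as R
o=status.get_obs(); print(o["tcp_pos"],o["contact_force"],o["joints"].round(2),o["grip_width"],o["clock"])
f=eyes.grab_frame("wrist"); cv2.imwrite("pics/w2.png",f["frame"])
T=np.eye(4);T[:3,:3]=R.from_rotvec(o["orientation"]).as_matrix();T[:3,3]=o["tcp_pos"]; f["T"]=T@f["T_tool_cam"]
P=cloud(f,np.ones((400,640),bool))
Q=P[(abs(P[:,0]-.53)<.03)&(abs(P[:,1]+.255)<.09)]
pots=Q[(Q[:,2]>.22)&(Q[:,2]<.245)]; print(len(pots))
if len(pots)>20:
    _,l,c=cv2.kmeans(pots[:,:2].astype(np.float32),2,None,(3,50,1e-4),5,0); print(c,c.mean(0),np.linalg.norm(c[0]-c[1]),pots.max(0),pots.min(0))
b=Q[(Q[:,2]>.2)&(Q[:,2]<.213)]; print("bar",len(b),np.median(b,0),b.min(0),b.max(0))
b=P[(abs(P[:,0]-.545)<.03)&(abs(P[:,1]-.023)<.03)&(P[:,2]>.084)]; print("bell",len(b), b.max(0) if len(b) else 0)
E
```

```text
[ 0.53428287 -0.14152263  0.30070173] [-0.80858428  0.56620617 -0.28389361] [ 0.62  0.27 -0.57  1.73  0.15  1.19 -0.01] 0.08546218942426255 10.15
1269
[[ 0.52928436 -0.18732284]
 [ 0.5280169  -0.2018629 ]] [ 0.52865064 -0.19459286] 0.014595197 [ 0.54403235 -0.18019364  0.23569837] [ 0.51358602 -0.21236554  0.22004881]
bar 1988 [ 0.528099   -0.25765472  0.20663719] [ 0.51553904 -0.30553508  0.2000353 ] [ 0.54019066 -0.18037863  0.21293177]
bell 358 [0.55395761 0.03023704 0.09174379]
```

View pics/w2.png

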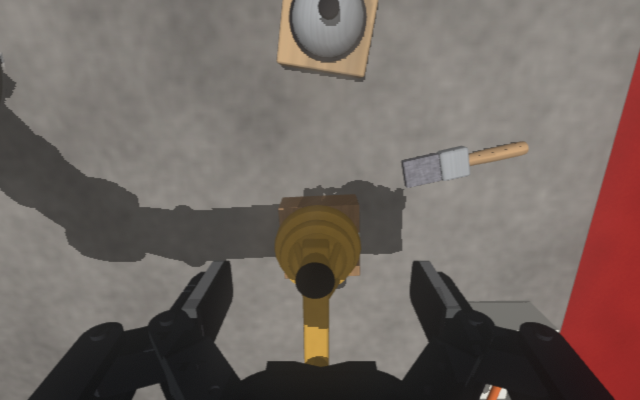

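The wrist view shows the near lamp pot at (315,280), the bar running down below it, and the bell up again. The measured bar is at x 0.528, y about -0.253. I'll move over it and go down.

>>> drive_tool(commands=[{"rx": 0, "ry": 0, "rz": 0, "tx": -0.05, "ty": -0.93, "tz": 0, "grip": -1}, {"rx": 0, "ry": 0, "rz": 0, "tx": -0.05, "ty": -0.93, "tz": 0, "grip": -1}, {"rx": 0, "ry": 0, "rz": 0, "tx": -0.05, "ty": -0.93, "tz": 0, "grip": -1}, {"rx": 0, "ry": 0, "rz": 0, "tx": -0.05, "ty": -0.93, "tz": 0, "grip": -1}, {"rx": 0, "ry": 0, "rz": 0, "tx": -0.05, "ty": -0.93, "tz": 0, "grip": -1}, {"rx": 0, "ry": 0, "rz": 0, "tx": -0.06, "ty": -0.8, "tz": 0, "grip": -1}, {"rx": 0, "ry": 0, "rz": 0, "tx": 0, "ty": 0, "tz": 0, "grip": -1}])

```text
clock: 11.08
tcp_pos: [0.5278, -0.251, 0.3004]
orientation: [-2.24, -2.203, 0.0]
contact_force: [-0.3, 0.5, -0.4]
grip_width: 0.0852
```

```bash
python3 - <<'E'
from h import *
o=status.get_obs(); print(o["tcp_pos"],o["orientation"])
s=eyes.grab_frame("scene"); t=eyes.grab_frame("top")
cv2.imwrite("pics/s2.png",np.hstack([cv2.resize(s["frame"][140:340,120:320],(400,400)),cv2.resize(t["frame"][180:300,340:460],(400,400))]))
E
```

```text
[ 0.52777991 -0.25101206  0.30044048] [-2.23996000e+00 -2.20251086e+00  4.80994835e-04]
```

View pics/s2.png

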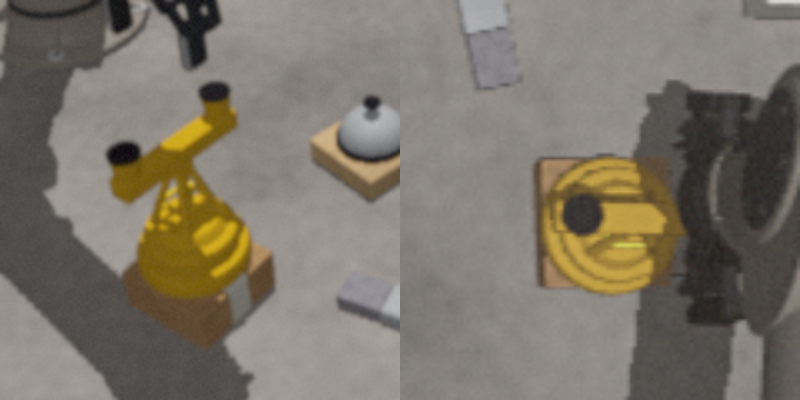

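The scene view shows the buoy upright with the open fingers above it, straddling the bar. I'll go down with a -2.5 mm correction in y.

>>> drive_tool(commands=[{"rx": 0, "ry": 0, "rz": 0, "tx": 0, "ty": -0.12, "tz": -0.7, "grip": -1}, {"rx": 0, "ry": 0, "rz": 0, "tx": 0, "ty": 0, "tz": -0.8, "grip": -1}, {"rx": 0, "ry": 0, "rz": 0, "tx": 0, "ty": 0, "tz": -0.8, "grip": -1}, {"rx": 0, "ry": 0, "rz": 0, "tx": 0, "ty": 0, "tz": -0.8, "grip": -1}, {"rx": 0, "ry": 0, "rz": 0, "tx": 0, "ty": 0, "tz": -0.8, "grip": -1}, {"rx": 0, "ry": 0, "rz": 0, "tx": 0, "ty": 0, "tz": -0.8, "grip": -1}, {"rx": 0, "ry": 0, "rz": 0, "tx": 0, "ty": 0, "tz": -0.8, "grip": -1}, {"rx": 0, "ry": 0, "rz": 0, "tx": 0, "ty": 0, "tz": -0.6, "grip": -1}, {"rx": 0, "ry": 0, "rz": 0, "tx": 0, "ty": 0, "tz": 0, "grip": -1}])

```text
clock: 12.3
tcp_pos: [0.5276, -0.2515, 0.1776]
orientation: [-2.236, -2.204, 0.001]
contact_force: [0.0, -0.0, -0.4]
grip_width: 0.0853
```

```bash
python3 - <<'E'
from h import *
o=status.get_obs(); print(o["tcp_pos"],o["orientation"],o["contact_force"])
s=eyes.grab_frame("scene"); t=eyes.grab_frame("wrist")
cv2.imwrite("pics/s3.png",np.hstack([cv2.resize(s["frame"][140:340,120:320],(400,400)),cv2.resize(t["frame"],(400,400))]))
E
```

```text
[ 0.52758969 -0.25150476  0.17760983] [-2.23602441e+00 -2.20429333e+00  9.27505461e-04] [ 0.00471622 -0.03285765 -0.42634861]
```

View pics/s3.png

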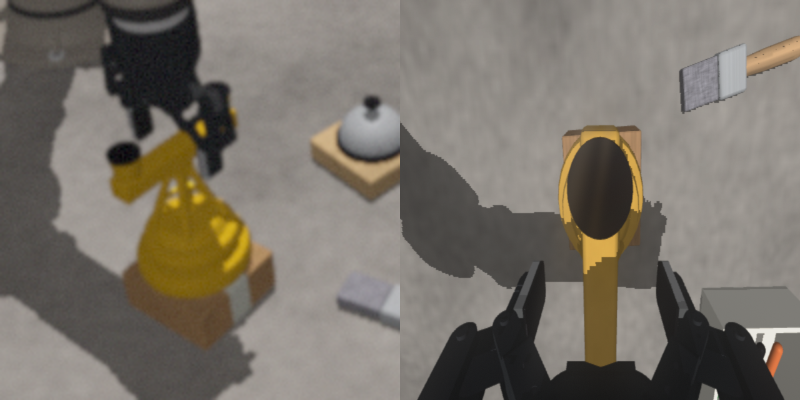

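The wrist view shows the bar (600,310) midway between the two pads, and the buoy is untouched. Closing.

>>> drive_tool(commands=[{"rx": 0, "ry": 0, "rz": 0, "tx": 0, "ty": -0.08, "tz": 0, "grip": 0}, {"rx": 0, "ry": 0, "rz": 0, "tx": 0, "ty": 0, "tz": 0, "grip": 0.3}, {"rx": 0, "ry": 0, "rz": 0, "tx": 0, "ty": 0, "tz": 0, "grip": 0.5}, {"rx": 0, "ry": 0, "rz": 0, "tx": 0, "ty": 0, "tz": 0, "grip": 1}, {"rx": 0, "ry": 0, "rz": 0, "tx": 0, "ty": 0, "tz": 0, "grip": 1}, {"rx": 0, "ry": 0, "rz": 0, "tx": 0, "ty": 0, "tz": 0, "grip": 1}], grip_force=60)

```text
clock: 13.15
tcp_pos: [0.5282, -0.2535, 0.179]
orientation: [2.237, 2.205, -0.0]
contact_force: [-1.4, -0.1, 4.7]
grip_width: 0.0233
```

>>> drive_tool(commands=[{"rx": 0, "ry": 0, "rz": 0, "tx": 0, "ty": 0, "tz": 0.1, "grip": 1}, {"rx": 0, "ry": 0, "rz": 0, "tx": 0, "ty": 0, "tz": 0.25, "grip": 1}, {"rx": 0, "ry": 0, "rz": 0, "tx": 0, "ty": 0, "tz": 0.3, "grip": 1}, {"rx": 0, "ry": 0, "rz": 0, "tx": 0, "ty": 0, "tz": 0, "grip": 1}])

```text
clock: 13.65
tcp_pos: [0.5286, -0.2534, 0.1923]
orientation: [2.237, 2.205, 0.001]
contact_force: [0.7, 0.7, -3.3]
grip_width: 0.0231
```

Opening is 23 mm and the load about 3 N, so it is held. Lifting the rest.

>>> drive_tool(commands=[{"rx": 0, "ry": 0, "rz": 0, "tx": 0, "ty": 0, "tz": 0.4, "grip": 1}, {"rx": 0, "ry": 0, "rz": 0, "tx": 0, "ty": 0, "tz": 0.6, "grip": 1}, {"rx": 0, "ry": 0, "rz": 0, "tx": 0, "ty": 0, "tz": 0.6, "grip": 1}, {"rx": 0, "ry": 0, "rz": 0, "tx": 0, "ty": 0, "tz": 0.6, "grip": 1}, {"rx": 0, "ry": 0, "rz": 0, "tx": 0, "ty": 0, "tz": 0.6, "grip": 1}, {"rx": 0, "ry": 0, "rz": 0, "tx": 0, "ty": 0, "tz": 0.6, "grip": 1}, {"rx": 0, "ry": 0, "rz": 0, "tx": 0, "ty": 0, "tz": 0.5, "grip": 1}, {"rx": 0, "ry": 0, "rz": 0, "tx": 0, "ty": 0, "tz": 0.3, "grip": 1}, {"rx": 0, "ry": 0, "rz": 0, "tx": 0, "ty": 0, "tz": 0.1, "grip": 1}, {"rx": 0, "ry": 0, "rz": 0, "tx": 0, "ty": 0, "tz": 0, "grip": 1}])

```text
clock: 14.9
tcp_pos: [0.528, -0.2533, 0.2775]
orientation: [-2.237, -2.205, 0.0]
contact_force: [-0.1, 0.3, -2.2]
grip_width: 0.0232
```

>>> drive_tool(commands=[{"rx": 0, "ry": 0, "rz": 0, "tx": 0, "ty": 0, "tz": 0, "grip": 1}, {"rx": 0, "ry": 0, "rz": 0, "tx": 0, "ty": 0, "tz": 0, "grip": 1}, {"rx": 0, "ry": 0, "rz": 0, "tx": 0, "ty": 0, "tz": 0, "grip": 1}, {"rx": 0, "ry": 0, "rz": 0, "tx": 0, "ty": 0, "tz": 0, "grip": 1}, {"rx": 0, "ry": 0, "rz": 0, "tx": 0, "ty": 0, "tz": 0, "grip": 1}, {"rx": 0, "ry": 0, "rz": 0, "tx": 0, "ty": 0, "tz": 0, "grip": 1}, {"rx": 0, "ry": 0, "rz": 0, "tx": 0, "ty": 0, "tz": 0, "grip": 1}, {"rx": 0, "ry": 0, "rz": 0, "tx": 0, "ty": 0, "tz": 0, "grip": 1}, {"rx": 0, "ry": 0, "rz": 0, "tx": 0, "ty": 0, "tz": 0, "grip": 1}, {"rx": 0, "ry": 0, "rz": 0, "tx": 0, "ty": 0, "tz": 0, "grip": 1}])

```text
clock: 16.15
tcp_pos: [0.5282, -0.2533, 0.2777]
orientation: [2.237, 2.205, 0.0]
contact_force: [0.6, 0.5, -1.9]
grip_width: 0.0231
```

>>> drive_tool(commands=[{"rx": 0, "ry": 0, "rz": 0, "tx": 0, "ty": 0, "tz": 0, "grip": 1}, {"rx": 0, "ry": 0, "rz": 0, "tx": 0, "ty": 0, "tz": 0, "grip": 1}, {"rx": 0, "ry": 0, "rz": 0, "tx": 0, "ty": 0, "tz": 0, "grip": 1}, {"rx": 0, "ry": 0, "rz": 0, "tx": 0, "ty": 0, "tz": 0, "grip": 1}, {"rx": 0, "ry": 0, "rz": 0, "tx": 0, "ty": 0, "tz": 0, "grip": 1}, {"rx": 0, "ry": 0, "rz": 0, "tx": 0, "ty": 0, "tz": 0, "grip": 1}, {"rx": 0, "ry": 0, "rz": 0, "tx": 0, "ty": 0, "tz": 0, "grip": 1}, {"rx": 0, "ry": 0, "rz": 0, "tx": 0, "ty": 0, "tz": 0, "grip": 1}, {"rx": 0, "ry": 0, "rz": 0, "tx": 0, "ty": 0, "tz": 0, "grip": 1}, {"rx": 0, "ry": 0, "rz": 0, "tx": 0, "ty": 0, "tz": 0, "grip": 1}])

```text
clock: 17.4
tcp_pos: [0.5281, -0.2533, 0.2777]
orientation: [-2.237, -2.205, 0.0]
contact_force: [-0.1, -0.0, -2.8]
grip_width: 0.023
```

```bash
python3 - <<'E'
from h import *
o=status.get_obs(); print(o["clock"],o["tcp_pos"],o["contact_force"],o["moment"],o["grip_width"],abs(o["qvel"]).max())
s=eyes.grab_frame("scene")
cv2.imwrite("pics/s4.png",cv2.resize(s["frame"][60:360,100:460],(720,600)))
P=cloud(s,np.ones((400,640),bool))
Q=P[(abs(P[:,0]-.53)<.09)&(abs(P[:,1]+.254)<.09)]
a=Q[(Q[:,2]>.315)&(Q[:,2]<.345)&(abs(Q[:,0]-.53)<.025)]
for n,m in(("-y pot",a[:,1]<-.29),("+y pot",a[:,1]>-.22)):
    if m.sum(): print(n,m.sum(),a[m].mean(0),a[m].max(0))
for t in ("bell_top","squat_buoy_mid","paint_jar_mid","brush_grip"):
    for d in spotter.masks_of("scene",t)[:1]:
        c=cloud(s,d["mask"]); print(t,round(d["confidence"],2),np.median(c,0).round(3),np.percentile(c,98,axis=0).round(3))
E
```

```text
17.4 [ 0.52813268 -0.25330145  0.27768193] [-0.14393966 -0.04592446 -2.75603409] [0.02792062 0.03330826 0.00320071] 0.023038660518985888 0.00127674339577945
-y pot 291 [ 0.53166633 -0.31164288  0.32868035] [ 0.54455607 -0.29272026  0.33426729]
+y pot 110 [ 0.53264587 -0.1930186   0.32989099] [ 0.54528801 -0.18097924  0.33416149]
bell_top 0.42 [0.547 0.022 0.089] [0.556 0.034 0.092]
paint_jar_mid 0.86 [0.784 0.12  0.05 ] [0.806 0.159 0.077]
brush_grip 0.79 [ 0.723 -0.154  0.017] [ 0.814 -0.13   0.022]
```

View pics/s4.png

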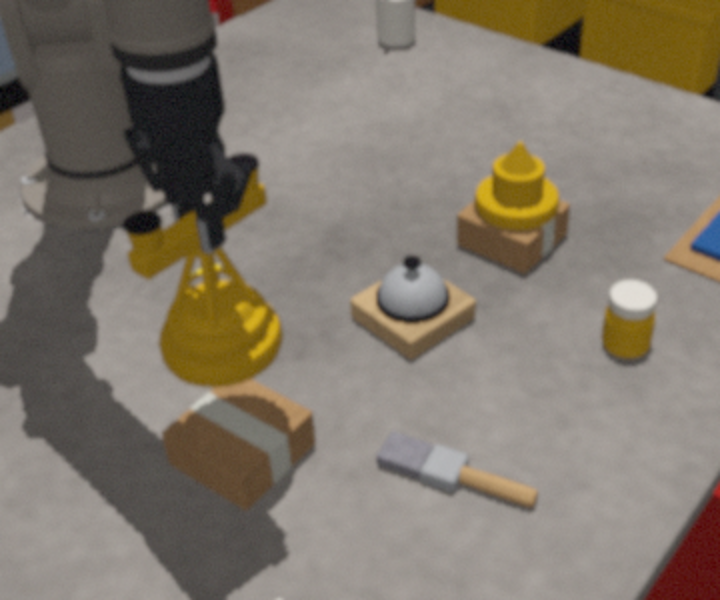

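The buoy (220,270) hangs level and clear of its plinth. Both pot tops are at z = 0.334, so the bar is at about 0.296. The bell is up, and the other things are where they began.

```bash
python3 -c "
from bench import workorder
print(workorder.hand_in())"
```

```text
the job is handed in; nothing more can be done
None
```

I rang the bell, lifted the tower buoy by its crossbar and handed the job in while still holding it about 10 cm above its plinth. The hand-in reports no verdict.

- **Bell:** I pressed the plunger with the closed fingers to z = 0.082 m. The force rose steeply to 13.6 N there, so it was at its stop. It came back up to about 0.09 m after I lifted off.
- **Buoy:** I gripped the bar at 60 N (finger opening 23 mm) and held it still for about 2.5 s before handing in. Both lamp pot tops measured 0.334 m, which puts the bar level at about 0.296 m. The load on the wrist was about 2–3 N.
- **Other things:** The jar and brush measured within about 2 mm of where they began. The network did not find the squat buoy in the last picture, so I did not measure it. By eye it stood on its plinth as before, and the arm never came near it.
- **Refused calls:** My first three move calls were refused before anything moved. Naming every field in each row fixed that.

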